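# Load a spigoted blank into a sprung fixture and lock it

### The arm

A 6-joint arm with a two-finger parallel gripper is mounted at the origin on the work surface. World frame = base frame: x ahead of the robot, y to its left, z up, the work surface at z = 0. Lengths are in m, angles in rad, forces in N, time in s.
With the tool pointing down it reaches from about 0.35 to 0.975 m from the base axis. Payload 4.9 kg.
Tool frame: the origin (TCP) lies midway between the tips of the shut fingers; the grasp point (between the pads) lies 19 mm behind it; z points along the fingers, y is the direction in which the jaws open and shut (so a half turn about z gives the same grasp; the last joint's range is limited). The gripper opens to 85 mm and grips with 20 to 120 N. Pads are 22 mm wide; open, the fingers measure 114 mm over their backs; the gripper's body (76 mm by 85 mm) begins 54 mm behind the grasp point. The pads swing forward as they close: fully open they stand 13 mm farther back than shut.
Start: joints at [-1.345, 0.053, 1.613, -0, 1.476, -0.119], TCP at [0.211, -0.588, 0.231] pointing down, gripper open.
Joint ranges: [-3.01, 3.01], [-1.01, 2.22], [0.06, 2.58], [-1.02, 4.17], [0.09, 2.62], [-3.14, 3.14]. Speed limits (rad/s): [2.57, 2.57, 3.14, 3.14, 3.14, 3.14].

### API

Orientations are given as a unit quaternion [w, x, y, z].
In Python, from plant import state, grab_frame, camera_params, job_done, boxes_of gives the robot as it stands.
- The arm moves only by the tool step_arm, never from a script. Its argument "steps" is a list of rows, each a list of 4 numbers: the shift along the tool's x, y, z in mm, then the turn about the tool's z in degrees. A call has 1 to 8 rows; each row shifts and turns the pose as measured when the row begins, along the tool's axes as they then stand; what a row does not reach is not made up. A row lasts 1/10 s, in which the tool goes at most 50 mm and 8.59 degrees, less where a joint would pass 70% of its speed; a pose out of reach is approached as far as the arm can. A call is refused whole if a number of a shift passes 50 or a number of a turn 8.59, either way. A call with a gripper value outside its range is refused whole. "claw" is the opening in per cent of the stroke, from 0 (shut) to 100 (fully open), set as the call begins (left out, the last holds). The fingers move at their own pace and stop on an object; the grip force is fixed at half the most. Time passes only in rows, so rows that do not move let the fingers close. It gives the time, the measured TCP pose, the force and the opening at its end, in the units of the state.
- state(): the state, without advancing time (a new reading comes with each control period).
- grab_frame(name): name is "scene" or "top" or "wrist"; returns (picture, depth): 480x640x3 uint8, red, green, blue; 480x640 float32, m along the optical axis (not along the pixel's ray), 0 where there is no reading.
- camera_params(name): a dict with "mtx" (3x3 intrinsics, pixels), "extrinsics" (4x4, takes a point from camera to world coordinates); the wrist camera has in their place "T_tool_cam" (4x4, takes a point from camera to tool coordinates, whose origin is the TCP and whose axes are the flange's). Camera axes: x right, y down, z forward; pixel columns grow to the right and rows downward; lengths in m; the calibration is good to about 2 mm. A picture is of the moment at which its call begins: read the wrist's pose just before it. camera_params takes no time and is no camera call.
- job_done(): hands the job in, once; it reports no verdict.
Trained networks look in the newest picture that a camera, given by its name, has taken for a name from the list of things; names that differ only in an ending like _2 or _b are one class to them, and where a whole thing is asked for, a point or a joint stands for the part that bears it (a point fixed in the world has none). Each returns a list of dicts, best first, with "p" (0 to 1); they miss things now and then, are a little off and sometimes report something else, mostly with a low value. They report only what shows in the picture. A call takes as long as a camera call. They do not tell look-alikes from the thing itself.
- boxes_of(camera, label): "box" ([left, top, width, height] in pixels, round what is visible of it).
The state is a dict: "time": time; "joint_pos": joint angles; "joint_vel": joint speeds; "joint_efforts": joint torques, N m; "tool_pos": TCP position; "tool_rot": TCP orientation; "contact_force": force on the tool from outside, world axes, zero at the start; "ft_torque": the same for the moment, N m; "gripper_width": opening from 0.0 (shut) to 1.0 (fully open).
Only numpy, scipy, OpenCV 4.12 (cv2) and the standard library are available. Lean on these libraries where they do the work, as an engineer would, in place of code of your own. Each camera call takes 0.05 s, during which the arm holds its last target. There are 200 camera calls.

### The job

Load the square aluminium blank with the round spigot into the sprung fixture: press the sprung carriage back with the spigot, slip the blank down into the gap, and let the carriage hold it, lying flat and centred along the rail with its square end fully home against the fixed stop. Let go of it, and only then throw the ball lever on the spring housing fully over, away from the robot, to lock it. Leave the plain bar, the spanner and the jar where they are.

Things in the scene. Friction and masses are not known exactly. Their poses are not given: they have to be found in the camera images.
- blank: the workpiece: aluminium, a square body 32 x 32 mm and 90 mm long with a round spigot, 20 mm diameter and 40 mm long, on the middle of one end (130 mm overall, about 0.28 kg). Starts flat on the table. Origin: centre of the underside of the square body; y runs along the blank towards the spigot (square end at y = -45 mm, spigot end at y = +85 mm), z up
- blank_center (a point): the middle of the blank's square body, 16 mm above its underside, axes as the blank's
- spigot_tip (a point): the middle of the spigot's end face, 85 mm from the middle of the square body
- fixture: sprung holding fixture bolted to the table: dark steel base 120 x 250 x 12 mm, along its length (y) a steel rail 24 mm wide, top 35 mm above the table; low fixed stop at the -y end, taller sprung carriage, green spring housing at the +y end. Origin: on the table under the rail's centre line, below the middle of the loaded blank's square body; x across the rail, away from the robot; z up
- stop_face (a point): a point on the face of the low fixed stop (70 mm wide, top 55 mm above the table, so 20 mm above the rail), on the rail's centre line at fixture y = -45 mm, 45 mm above the table. The blank's square end goes against it, so the loaded blank's y axis points as the fixture's
- carriage (a joint): how far the sprung steel carriage is pressed back towards +y of the fixture, m: 0 at rest, 0.035 at most. It takes about 3.6 N to start and 120 N/m more, and returns by itself. At rest the gap from stop to carriage is 115 mm, so the 130 mm blank holds it at 0.015
- carriage_face (a point): a point on the middle of the carriage's flat upright pressing face (70 mm wide, from 36 to 99 mm above the table), 81 mm above the table; at rest at fixture y = 70 mm; moves with the carriage
- lock_lever (a joint): lock lever angle, rad: at 0 it leans 34 degrees towards the robot, at 1.2 (its stop) 34 degrees away from it. Turns about the fixture's y; pivot at fixture x = 0, y = 150 mm, 70 mm above the table, on the spring housing (80 mm wide, y = 135 to 165 mm, top 60 mm above the table). Stays where left; starts at 0 to 0.25; about 2 N at the ball moves it
- lever_ball (a point): the centre of the steel ball, 28 mm diameter, at the end of the 10 mm thick lever rod, 75 mm from the pivot
- plain_bar: bystander: plain square aluminium bar without a spigot, 32 x 32 x 120 mm, flat on the table; origin at the centre of its underside, y along it
- spanner: bystander: steel spanner lying on the table beyond the fixture
- jar: bystander: jar with a white cap, 60 mm diameter, 90 mm high
There are look-alikes about, which are no part of the job. What is shaped like the blank but black or yellow is not meant.

How it is judged:
On the way, in this order (a step that is already met when the one before it is completed fails the run):
1. the blank lies between stop and carriage, held by the spring, and is let go (value of joint carriage between 0.011 and 0.019 m and y of blank_center in the frame of fixture between -0.004 and 0.004 m and z of blank_center in the frame of fixture between 0.047 and 0.055 m and contact force between blank and the fingers below 0.05 N), for 0.2 s.
2. the lock lever is thrown over (value of joint lock_lever above 1 rad), for 0.2 s.
At the end, for the whole second after the job is handed in: Blank at rest on the rail, spigot to the carriage, square end within 4 mm of the stop, within 7 mm of the rail centre line, 4 mm of resting height, 0.1 rad of the rail direction; it holds the carriage back 11 to 19 mm; lock lever beyond 1.0 rad (stop 1.2) (value of joint carriage between 0.011 and 0.019 m and x of blank_center in the frame of fixture between -0.007 and 0.007 m and y of blank_center in the frame of fixture between -0.004 and 0.004 m and z of blank_center in the frame of fixture between 0.047 and 0.055 m and y of spigot_tip in the frame of fixture above 0.075 m and angle between the y axis of blank and the y axis of fixture, either way round below 0.1 rad and value of joint lock_lever above 1 rad and linear speed of blank below 0.02 m/s); the robot touches nothing.
It fails at once if the plain bar, the spanner or the jar is shifted by more than 30 mm (distance of any of plain_bar, spanner, jar from where it was at the start of the episode above 0.03 m).
It also fails if it takes over 59 s, if anything falls off the work surface, if the arm or the gripper's body presses on something with over 40 N, if the wrist force passes 120 N, or if a joint passes its speed limit or range.

## Working session

There is one attempt and no reset: what is moved stays moved. The work goes in short steps, Python scripts to look and compute and a tool call to move; the robot and the scene stay as the last step left them, time stands still between calls to the robot, and variables do not carry over. Pictures are saved under pics/ and viewed, about 8 in all and at most 12, crops included, and the job is handed in when it is done.

Besides the shell and the picture viewer there is one more tool, called after ">>>" in YAML: its name, and indented under it one key for each argument. step_arm: Moves the arm, as the interface text tells. Its arguments: {"type":"object","properties":{"steps":{"type":"array"},"claw":{"type":"number"}},"required":["steps"]}

```bash
ls; mkdir -p pics; cat > h.py <<'E'
import numpy as np, cv2
from plant import *
from scipy.spatial.transform import Rotation as R
def Ttool(s=None):
    s=s or state(); q=s["tool_rot"]; T=np.eye(4)
    T[:3,:3]=R.from_quat([q[1],q[2],q[3],q[0]]).as_matrix(); T[:3,3]=s["tool_pos"]; return T
def ext(name,T=None):
    p=camera_params(name)
    return np.array(p["mtx"]), (np.array(p["extrinsics"]) if "extrinsics" in p else (Ttool() if T is None else T)@np.array(p["T_tool_cam"]))
def cloud(name,d,T=None):
    K,E=ext(name,T); v,u=np.mgrid[:480,:640]
    P=np.stack([(u-K[0,2])/K[0,0]*d,(v-K[1,2])/K[1,1]*d,d],-1)
    W=P@E[:3,:3].T+E[:3,3]; W[d<=0]=np.nan; return W
def save(n,im): cv2.imwrite("pics/"+n,im[:,:,::-1])
E
python3 - <<'E'
from h import *
T=Ttool();print(T)
for n in ["top","scene"]:
    im,d=grab_frame(n);save(n+"0.png",im);np.savez(n+"0.npz",im=im,d=d,W=cloud(n,d))
    for l in ["blank","fixture","lever_ball","plain_bar","carriage_face","spanner","jar"]:
        print(n,l,[(round(b["p"],2),np.round(b["box"]).astype(int).tolist()) for b in boxes_of(n,l)])
E
```

```text
pics
[[ 9.41142360e-01  3.38010108e-01 -4.74376072e-04  2.11117314e-01]
 [ 3.38010353e-01 -9.41140179e-01  2.04069836e-03 -5.87584158e-01]
 [ 2.43322290e-04 -2.08093169e-03 -9.99997805e-01  2.30057651e-01]
 [ 0.00000000e+00  0.00000000e+00  0.00000000e+00  1.00000000e+00]]
top blank [(0.85, [466, 228, 60, 33]), (0.76, [373, 318, 42, 63]), (0.61, [397, 272, 66, 21]), (0.61, [445, 319, 65, 30])]
top fixture [(0.76, [190, 212, 128, 68])]
top lever_ball [(0.72, [185, 246, 21, 27])]
top plain_bar []
top carriage_face [(0.58, [212, 228, 33, 32])]
top spanner [(0.7, [282, 112, 25, 70]), (0.63, [112, 184, 43, 36])]
top jar [(0.87, [110, 185, 44, 34])]
scene blank [(0.82, [206, 275, 44, 41]), (0.8, [155, 269, 38, 48]), (0.67, [194, 236, 51, 23]), (0.61, [174, 341, 60, 32])]
scene fixture [(0.77, [309, 166, 80, 106])]
scene lever_ball [(0.73, [360, 169, 18, 28])]
scene plain_bar [(0.64, [263, 314, 32, 42])]
scene carriage_face [(0.65, [348, 199, 23, 23])]
scene spanner [(0.86, [366, 274, 55, 52])]
scene jar [(0.91, [419, 176, 25, 32])]
```

View pics/top0.png

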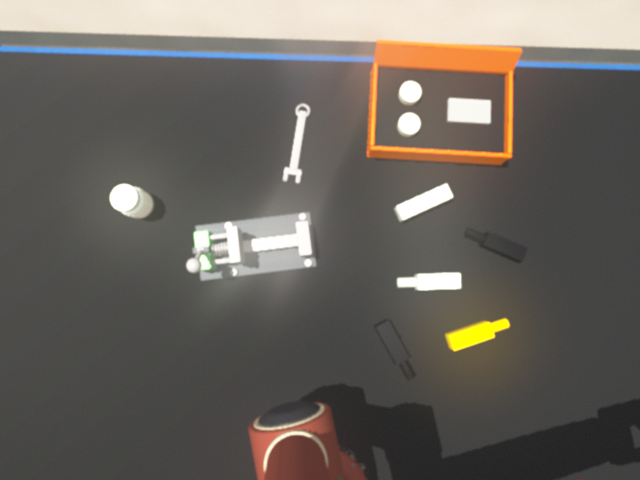

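View pics/scene0.png

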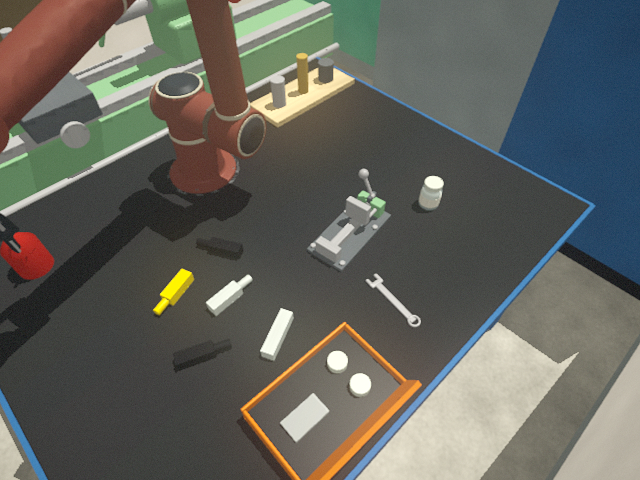

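Candidates in the top view are the white-grey spigot part (430,282), black (496,245), black (395,348), yellow (477,335), and the plain bar without a spigot (424,202). I choose (430,282). The fixture is at (255,247) with its stop on the right (305,238) and its carriage and green housing on the left. The lever ball is at (194,265), leaning towards the robot.

```bash
python3 - <<'E'
from h import *
z=np.load("top0.npz");W=z["W"];im=z["im"]
def rect(m,n):
    P=W[m][:,:2]; P=P[~np.isnan(P).any(1)]
    (c,s,a)=cv2.minAreaRect((P*1000).astype(np.float32)); print(n,len(P),np.round(c,1),np.round(s,1),round(a,1),"ztop",np.round(np.nanpercentile(W[m][:,2],[10,50,90]),4)); return P
box=lambda u0,u1,v0,v1:(lambda m:(m.__setitem__((slice(v0,v1),slice(u0,u1)),True),m)[1])(np.zeros((480,640),bool))
b=box(390,470,262,300)
rect(b&(W[...,2]>.026),"body");rect(b&(W[...,2]>.01)&(W[...,0]>0),"all")
m=b&(W[...,2]>.026)
for u,v in [(403,283),(455,281),(303,238),(233,243),(260,243),(285,241),(194,265),(215,270),(424,202)]: print(u,v,np.round(W[v,u],4))
f=box(180,330,200,290)
rect(f&(W[...,2]>.006),"fixture all")
rect(box(248,296,225,260)&(W[...,2]>.03)&(W[...,2]<.042),"rail")
rect(box(294,320,210,270)&(W[...,2]>.048)&(W[...,2]<.06),"stop")
rect(box(215,250,215,275)&(W[...,2]>.09),"carriage")
rect(box(180,225,225,285)&(W[...,2]>.105),"ball")
c=cv2.resize(im[180:390,360:540],None,fx=3,fy=2.8);c2=cv2.resize(im[195:295,170:330],None,fx=4,fy=4,interpolation=cv2.INTER_CUBIC)
save("crop1.png",np.hstack([c[:400,:],c2[:400,:]])[:, :])
print(c.shape,c2.shape)
E
```

```text
body 728 [ 449.4 -224.3] [ 31.6 130.2] 1.4 ztop [0.0291 0.0331 0.0354]
all 854 [ 449.3 -224.2] [ 31.6 130.4] 1.5 ztop [0.0246 0.0327 0.0352]
403 283 [ 0.445  -0.1698  0.0281]
455 281 [ 0.4516 -0.2787  0.0337]
303 238 [0.5329 0.0434 0.0577]
233 243 [0.5158 0.1793 0.0992]
260 243 [0.5223 0.134  0.0365]
285 241 [0.5279 0.0818 0.034 ]
194 265 [0.4694 0.2392 0.1522]
215 270 [0.464  0.2304 0.0151]
424 202 [ 0.6192 -0.2137  0.0314]
fixture all 6668 [517.2 150.5] [181.4 313.3] 6.3 ztop [0.0115 0.0153 0.0787]
rail 557 [522.9 109.9] [ 24.1 102.1] 8.6 ztop [0.0339 0.0361 0.0379]
stop 401 [532.6  43.4] [69.6 24.8] 8.5 ztop [0.054 0.056 0.058]
carriage 387 [512.8 179.1] [70.1 20.6] 7.6 ztop [0.0985 0.1009 0.1031]
ball 201 [470.9 244.4] [31.6 26.2] 42.8 ztop [0.137  0.1474 0.1516]
(588, 540, 3) (400, 640, 3)
```

>>> step_arm:
  steps:
    - [40,-28,0,0]
    - [40,-28,0,0]
    - [40,-28,0,0]
    - [40,-28,0,0]
    - [40,-28,0,0]
    - [40,-28,0,0]
    - [40,-28,0,0]
    - [30,-22,0,0]
  claw: 100

```text
time: 1.6
tool_pos: [0.4337, -0.2736, 0.2316]
tool_rot: [0.002, 0.986, 0.166, 0.001]
contact_force: [0.9, -0.1, -0.1]
gripper_width: 1.001
```

>>> step_arm:
  steps:
    - [0,0,0,-8]
    - [0,0,0,-8]
    - [0,0,0,-8]
    - [0,0,0,-8]
    - [0,0,0,-8]
    - [0,0,0,-8]
    - [0,0,0,-8]
    - [0,0,0,-8]

```text
time: 2.4
tool_pos: [0.4372, -0.2674, 0.2328]
tool_rot: [0.003, 0.729, 0.684, 0.001]
contact_force: [1.1, 0.2, 0.2]
gripper_width: 0.998
```

View pics/crop1.png

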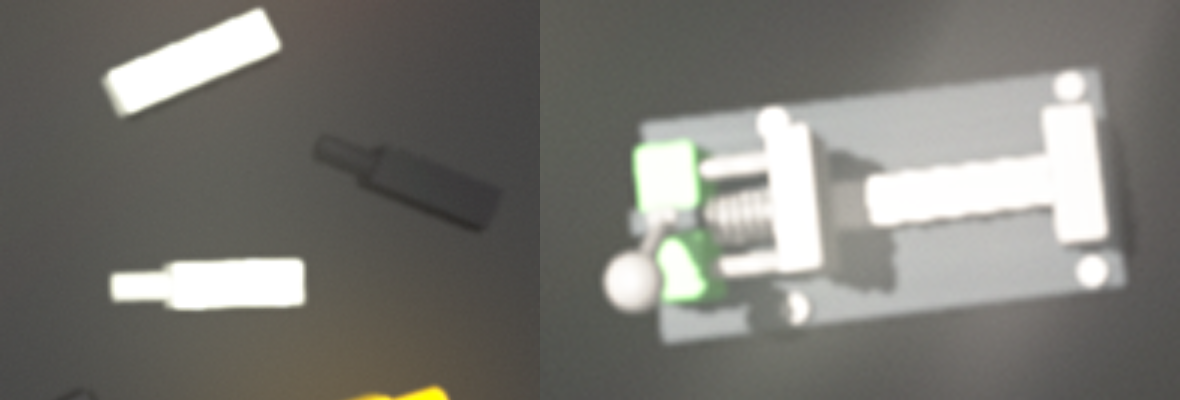

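The crop shows the aluminium blank with its spigot pointing left (+y) and the plain bar above it. In the fixture the stop is on the right, the carriage in the middle and the ball at lower left.

```bash
cat > look.py <<'E'
from h import *
import sys
T=Ttool();im,d=grab_frame("wrist");W=cloud("wrist",d,T);save(sys.argv[1],im);np.savez("w.npz",im=im,W=W)
print("tool",np.round(T[:3,3],4),"tool y angle",np.degrees(np.arctan2(T[1,1],T[0,1])))
E
python3 look.py w1.png; python3 - <<'E'
from h import *
print([(round(b["p"],2),np.round(b["box"]).astype(int).tolist()) for b in boxes_of("wrist","blank")])
z=np.load("w.npz");W=z["W"];X,Y,Z=W[...,0],W[...,1],W[...,2]
m=(abs(X-.449)<.045)&(abs(Y+.224)<.09)&(Z>.012)&(Z<.045)
P=(W[m][:,:2]*1000).astype(np.float32);print(len(P),cv2.minAreaRect(P))
m2=m&(Z>.0285);print("body",cv2.minAreaRect((W[m2][:,:2]*1000).astype(np.float32)),np.median(Z[m2]))
E
```

```text
tool [ 0.4372 -0.2674  0.2328] tool y angle -3.6472319087580067
[(0.97, [109, 37, 127, 111]), (0.93, [188, 204, 80, 119]), (0.87, [376, 230, 69, 119]), (0.77, [309, 90, 44, 143])]
4070 ((451.81640625, -225.13775634765625), (31.991180419921875, 129.6273651123047), 3.257615804672241)
body ((452.186767578125, -231.6448974609375), (31.991180419921875, 116.592041015625), 3.257615804672241) 0.033290547971938395
```

View pics/w1.png

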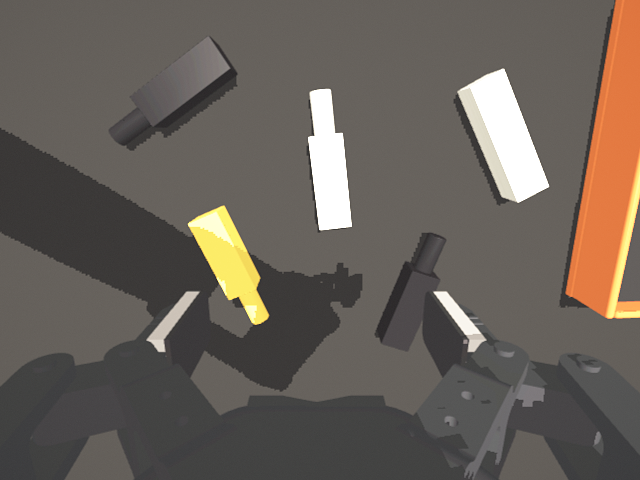

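The close view confirms the bright blank at (330,160) with its spigot up (+y). The yellow and black look-alikes stay clear of the jaws.

>>> step_arm:
  steps:
    - [0,0,0,-6.9]
    - [21,17,0,0]
    - [0,0,40,0]
    - [0,0,40,0]
    - [0,0,40,0]
    - [0,0,20,0]
  claw: 65

```text
time: 3.1
tool_pos: [0.4589, -0.2486, 0.0957]
tool_rot: [0.011, 0.695, 0.719, 0.001]
contact_force: [0.2, 0.2, -0.5]
gripper_width: 0.648
```

```bash
python3 look.py w2.png; python3 - <<'E'
from h import *
z=np.load("w.npz");W=z["W"];X,Y,Z=W[...,0],W[...,1],W[...,2]
m=(abs(X-.4518)<.04)&(abs(Y+.224)<.09)&(Z>.012)&(Z<.045)
P=(W[m][:,:2]*1000).astype(np.float32);print(len(P),cv2.minAreaRect(P))
E
```

```text
tool [ 0.4589 -0.2486  0.0957] tool y angle 1.9105865173924605
10043 ((451.805419921875, -225.11734008789062), (32.01749038696289, 129.98133850097656), 3.123649835586548)
```

>>> step_arm:
  steps:
    - [3.7,-5.8,0,-1.3]
    - [0,0,30,0]
    - [0,0,30,0]
    - [0,0,0,0]

```text
time: 3.55
tool_pos: [0.4541, -0.2462, 0.0365]
tool_rot: [0.012, 0.688, 0.725, 0.001]
contact_force: [-0.7, 0.5, 0.1]
gripper_width: 0.652
```

```bash
python3 -c "
from h import *
print(np.round(Ttool(),4))"
```

```text
[[-0.0524  0.9984  0.0194  0.4541]
 [ 0.9985  0.0527 -0.0144 -0.2462]
 [-0.0154  0.0186 -0.9997  0.0365]
 [ 0.      0.      0.      1.    ]]
```

>>> step_arm:
  steps:
    - [1.6,-1.8,16,0]
    - [0,0,16,0]
    - [0,0,0,0]

```text
time: 3.85
tool_pos: [0.4565, -0.248, 0.0115]
tool_rot: [0.017, 0.689, 0.725, 0.002]
contact_force: [-0.9, -1.2, 0.0]
gripper_width: 0.648
```

>>> step_arm:
  steps:
    - [0,0,0,0]
    - [0,0,0,0]
    - [0,0,0,0]
    - [0,0,0,0]
    - [0,0,0,0]
    - [0,0,0,0]
  claw: 0

```text
time: 4.45
tool_pos: [0.4588, -0.2497, 0.0174]
tool_rot: [0.02, 0.689, 0.725, 0.002]
contact_force: [-0.7, 0.4, -3.3]
gripper_width: 0.363
```

```bash
cat > go.py <<'E'
from h import *
import sys
# usage: go.py x y z yaw_of_tool_y(deg) in mm
T=Ttool();s=state();a=[float(v) for v in sys.argv[1:]]
print("pos",np.round(T[:3,3]*1000,1),"yaw",round(np.degrees(np.arctan2(T[1,1],T[0,1])),2),"zaxis",np.round(T[:3,2],4),"F",np.round(s["contact_force"],1),"w",round(s["gripper_width"],3),"t",s["time"],"vel",np.abs(s["joint_vel"]).max().round(4))
if a: print("shift",np.round(T[:3,:3].T@(np.array(a[:3])-T[:3,3]*1000),1),"turn",round(-(a[3]-np.degrees(np.arctan2(T[1,1],T[0,1]))),2) if len(a)>3 else "")
E
python3 go.py 452.9 -245.1 4 3.2
```

```text
pos [ 458.8 -249.7   17.4] yaw 2.91 zaxis [ 0.0328 -0.0245 -0.9992] F [-0.7  0.4 -3.3] w 0.363 t 4.45 vel 0.0038
shift [ 5.2 -6.  13.1] turn -0.29
```

>>> step_arm:
  steps:
    - [0,0,0,0]
    - [0,0,0,0]
  claw: 65

```text
time: 4.65
tool_pos: [0.4594, -0.25, 0.0181]
tool_rot: [0.021, 0.689, 0.724, 0.003]
contact_force: [-0.8, -0.3, -0.1]
gripper_width: 0.647
```

```bash
python3 go.py 452.9 -245.1 4 3.2
```

```text
pos [ 459.4 -250.    18.1] yaw 2.91 zaxis [ 0.0339 -0.0252 -0.9991] F [-0.8 -0.3 -0.1] w 0.647 t 4.65 vel 0.0068
shift [ 5.6 -6.7 13.8] turn -0.29
```

>>> step_arm:
  steps:
    - [7,-8,16,-0.3]

```text
time: 4.75
tool_pos: [0.4547, -0.2462, 0.0049]
tool_rot: [0.025, 0.687, 0.726, 0.003]
contact_force: [-0.8, -0.0, 0.0]
gripper_width: 0.65
```

```bash
python3 go.py 452.9 -245.1 4 3.2
```

```text
pos [ 454.7 -246.2    4.9] yaw 3.21 zaxis [ 0.0402 -0.0299 -0.9987] F [-0.8 -0.   0. ] w 0.65 t 4.75 vel 0.3406
shift [ 1.3 -1.8  0.8] turn 0.01
```

>>> step_arm:
  steps:
    - [1.5,-2,1,0]
    - [0.3,-0.3,0.7,0]
    - [0.3,-0.3,0.7,0]
    - [0.3,-0.3,0.7,0]
    - [0,0,0,0]
  claw: 0

```text
time: 5.25
tool_pos: [0.4528, -0.2446, 0.0036]
tool_rot: [0.025, 0.687, 0.726, 0.003]
contact_force: [-0.8, 0.1, -2.0]
gripper_width: 0.365
```

```bash
python3 go.py 452.9 -245.1 4 3.2
```

```text
pos [ 452.8 -244.6    3.6] yaw 3.2 zaxis [ 0.0413 -0.0303 -0.9987] F [-0.8  0.1 -2. ] w 0.365 t 5.25 vel 0.0034
shift [-0.5  0.1 -0.4] turn 0.0
```

>>> step_arm:
  steps:
    - [0,0,-30,0]
    - [0,0,-40,0]
    - [0,0,-30,0]
    - [40,8,0,0]

```text
time: 5.65
tool_pos: [0.4519, -0.2019, 0.1026]
tool_rot: [0.022, 0.689, 0.724, 0.002]
contact_force: [1.7, 0.9, -3.2]
gripper_width: 0.362
```

```bash
python3 go.py 527.9 75.2 105 8.3
```

```text
pos [ 451.9 -201.9  102.6] yaw 2.89 zaxis [ 0.0351 -0.0273 -0.999 ] F [ 1.7  0.9 -3.2] w 0.362 t 5.65 vel 0.8177
shift [272.8  89.9  -7.3] turn -5.41
```

>>> step_arm:
  steps:
    - [38,13,-1,-0.8]
    - [38,13,-1,-0.8]
    - [38,13,-1,-0.8]
    - [38,13,-1,-0.8]
    - [38,13,-1,-0.8]
    - [38,13,-1,-0.8]
    - [15,6,0,-0.8]

```text
time: 6.35
tool_pos: [0.5127, 0.0579, 0.1012]
tool_rot: [0.021, 0.653, 0.757, 0.0]
contact_force: [-0.3, -1.1, -3.6]
gripper_width: 0.364
```

```bash
python3 go.py 527.9 75.2 105 8.3; python3 look.py w3.png; python3 - <<'E'
from h import *
T=Ttool()
W=np.load("w.npz")["W"]
im,d=grab_frame("top");np.savez("t1.npz",W=cloud("top",d));
im2,d2=grab_frame("scene");save("s1.png",im2[120:320,250:450].repeat(3,0).repeat(3,1))
# fixture frame measured in wrist
th=np.radians(8.3);Y=np.array([-np.sin(th),np.cos(th)]);X=np.array([np.cos(th),np.sin(th)]);o=np.array([.5243,.0999])
fx=(W[...,:2]-o)@X;fy=(W[...,:2]-o)@Y;Z=W[...,2]
def rep(n,m):
    P=np.c_[fx[m],fy[m],Z[m]]*1000
    print(n,m.sum(), len(P)>20 and (cv2.minAreaRect(P[:,:2].astype(np.float32)),np.percentile(P,[2,50,98],axis=0).round(1).tolist()))
rep("carr top",(Z>.094)&(Z<.104)&(fy>.06)&(fy<.11)&(abs(fx)<.045))
rep("carr face",(Z>.045)&(Z<.09)&(fy>.05)&(fy<.1)&(abs(fx)<.045))
rep("rail",(Z>.03)&(Z<.04)&(fy>-.05)&(fy<.1)&(abs(fx)<.03))
rep("spigot/blank",(Z>.107)&(Z<.145)&(fy>-.1)&(fy<.075)&(abs(fx)<.03))
E
```

```text
pos [512.7  57.9 101.2] yaw 8.51 zaxis [ 0.0327 -0.0271 -0.9991] F [-0.3 -1.1 -3.6] w 0.364 t 6.35 vel 0.3146
shift [14.7 17.7 -3.7] turn 0.21
tool [0.5127 0.0579 0.1012] tool y angle 8.508308452516658
carr top 3917 (((2.5525360107421875, 71.28617095947266), (69.91383361816406, 5.251935958862305), 0.4085613787174225), [[-30.6, 68.9, 94.6], [2.7, 70.6, 100.7], [35.2, 73.5, 102.5]])
carr face 3829 (((2.328399658203125, 69.30628967285156), (2.3781490325927734, 69.45305633544922), 89.16968536376953), [[-30.6, 68.8, 46.4], [1.6, 69.2, 72.0], [34.6, 69.5, 89.4]])
rail 5112 (((0.42905616760253906, 11.685707092285156), (57.58338928222656, 116.68250274658203), 0.6566897034645081), [[-8.5, -45.6, 34.4], [6.5, 37.1, 36.3], [19.5, 68.9, 37.8]])
spigot/blank 23338 (((-8.109305381774902, -13.194877624511719), (112.35516357421875, 43.7664909362793), 89.99800109863281), [[-29.2, -64.3, 116.8], [-16.5, -13.3, 130.8], [3.2, 40.5, 140.4]])
```

View pics/w3.png

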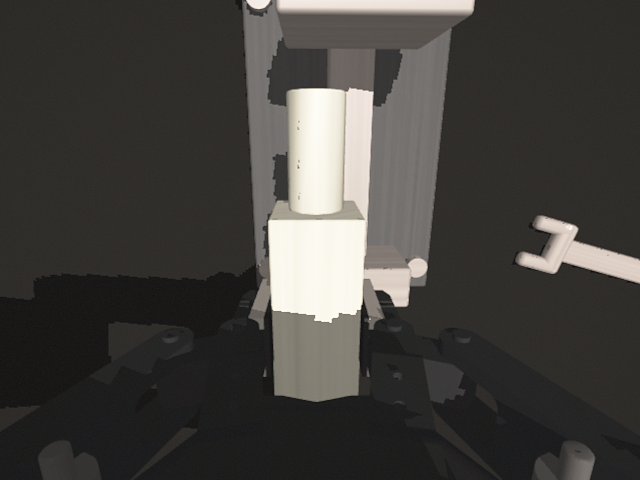

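The wrist view shows the blank held straight in the jaws with its spigot end at (316,92). The carriage is at the top, (375,30). The rail shows to the right of the blank at about (350,75), so the blank has to move to +x.

```bash
python3 - <<'E'
from h import *
W=np.load("w.npz")["W"];T=Ttool()
th=np.radians(8.3);Y=np.array([-np.sin(th),np.cos(th)]);X=np.array([np.cos(th),np.sin(th)]);o=np.array([.5243,.0999])
fx=(W[...,:2]-o)@X*1000;fy=(W[...,:2]-o)@Y*1000;Z=W[...,2]*1000
for a in range(-30,70,15):
    m=(Z>31)&(Z<42)&(fy>a)&(fy<a+15)&(abs(fx)<25)
    if m.sum()>20: print("rail",a,np.percentile(fx[m],[1,99]).round(1))
m=(abs(fx)<45)&(fy>-62)&(fy<-42)&(Z>50)&(Z<60)
print("stop",m.sum(),m.sum() and np.percentile(fx[m],[1,99]),m.sum() and np.percentile(fy[m],[1,50,99]))
# tool-frame points
Pt=(W-T[:3,3])@T[:3,:3]*1000
x,y,z=Pt[...,0],Pt[...,1],Pt[...,2]
m=(abs(y)<20)&(x>49)&(x<82)&(z>-40)&(z<5)
top=m&(z<np.nanpercentile(z[m],50))
print("spigot y range",np.percentile(y[m],[1,99]),"x max",np.percentile(x[(abs(y)<12)&(x>40)&(x<110)&(z>-40)&(z<10)],99.5))
for a in (50,58,66,74): 
    k=m&(x>a)&(x<a+8); print(" spigot crest z",a,np.percentile(z[k],1).round(1),"ymid",np.mean(np.percentile(y[k],[1,99])).round(1))
for a in (5,15,25,35):
    k=(abs(y)<14)&(x>a)&(x<a+8)&(z<0)&(z>-40); print(" body",a,np.percentile(z[k],[5,50]).round(1), np.polyfit(y[k],z[k],1)[0].round(3))
Tw=T[:3,:3]
print("tool x in world",Tw[:,0].round(4))
E
```

```text
rail -30 [ 9.6 14.8]
rail -15 [ 0.1 14.6]
rail 0 [ 0.1 14.4]
rail 15 [ 0.  14.4]
rail 30 [-0.1 14.5]
rail 45 [-9.4 14.3]
rail 60 [-19.8  14.3]
stop 1175 [10.8251427  37.16248788] [-61.62357623 -51.04540624 -45.49215823]
spigot y range [-9.58426664  9.79846284] x max 83.8738105089542
 spigot crest z 50 -26.8 ymid 0.2
 spigot crest z 58 -27.1 ymid 0.0
 spigot crest z 66 -27.4 ymid 0.2
 spigot crest z 74 -27.7 ymid 0.1
 body 5 [-31.5 -30.5] 0.021
 body 15 [-31.8 -30.8] 0.018
 body 25 [-32.1 -31.2] 0.02
 body 35 [-32.5 -31.5] 0.019
tool x in world [-0.1459  0.9888 -0.0328]
```

```bash
python3 go.py 529.1 81.8 63 8.4
```

```text
pos [512.4  55.8 101. ] yaw 8.44 zaxis [ 0.0318 -0.0284 -0.9991] F [-0.2 -0.1 -3.3] w 0.364 t 6.5 vel 0.0391
shift [24.6 19.3 37.8] turn 0.04
```

>>> step_arm:
  steps:
    - [0,20,0,0]
    - [12,0,18,0]
    - [12,0,18,0]
    - [0,0,0,0]

```text
time: 6.9
tool_pos: [0.5295, 0.0775, 0.0627]
tool_rot: [0.021, 0.655, 0.755, -0.002]
contact_force: [-1.3, -0.2, -4.3]
gripper_width: 0.366
```

```bash
python3 go.py 529.1 81.8 63 8.4
```

```text
pos [529.5  77.5  62.7] yaw 8.13 zaxis [ 0.03   -0.031  -0.9991] F [-1.3 -0.2 -4.3] w 0.366 t 6.9 vel 0.0333
shift [ 4.3  0.2 -0.4] turn -0.27
```

>>> step_arm:
  steps:
    - [8,0,-0.3,-0.3]
    - [8,0,-0.3,0]
    - [8,0,-0.3,0]
    - [6,0,-0.3,0]

```text
time: 7.3
tool_pos: [0.5251, 0.1024, 0.0637]
tool_rot: [0.025, 0.654, 0.756, -0.005]
contact_force: [2.1, -6.1, -7.4]
gripper_width: 0.363
```

```bash
python3 go.py 525.4 107 63 8.4
```

```text
pos [525.1 102.4  63.7] yaw 8.29 zaxis [ 0.0302 -0.0404 -0.9987] F [ 2.1 -6.1 -7.4] w 0.363 t 7.3 vel 0.1244
shift [4.5 0.9 0.5] turn -0.11
```

>>> step_arm:
  steps:
    - [5,1,0,0]
    - [1,0,0,0]

```text
time: 7.5
tool_pos: [0.5247, 0.1067, 0.064]
tool_rot: [0.026, 0.653, 0.756, -0.008]
contact_force: [1.7, -6.1, -5.8]
gripper_width: 0.365
```

```bash
cat > meas.py <<'E'
from h import *
import sys
T=Ttool();im,d=grab_frame("wrist");W=cloud("wrist",d,T);save(sys.argv[1],im)
th=np.radians(8.4);Y=np.array([-np.sin(th),np.cos(th)]);X=np.array([np.cos(th),np.sin(th)]);o=np.array([.5266,.0996])
fx=(W[...,:2]-o)@X*1000;fy=(W[...,:2]-o)@Y*1000;Z=W[...,2]*1000
t=(T[:2,3]-o);print("TCP fixture",t@X*1000,t@Y*1000,T[2,3]*1000,"F",np.round(state()["contact_force"],1))
def rep(n,m):
    if m.sum()>20: print(n,m.sum(),"x",np.percentile(fx[m],[1,99]).round(1),"y",np.percentile(fy[m],[1,50,99]).round(1),"z",np.percentile(Z[m],[2,50,98]).round(1))
rep("carr face",(Z>45)&(Z<96)&(fy>66)&(fy<106)&(abs(fx)<45)&(abs(fx)>16))
rep("carr top",(Z>96)&(Z<105)&(fy>66)&(fy<130)&(abs(fx)<45)&(abs(fx)>16))
rep("spigot",(Z>42)&(Z<95)&(fy>50)&(fy<80)&(abs(fx)<14))
rep("body",(Z>60)&(Z<104)&(fy>15)&(fy<40)&(abs(fx)<22))
rep("rail",(Z>31)&(Z<41)&(fy>-20)&(fy<70)&(abs(fx)<25))
E
python3 go.py; python3 meas.py w4.png
```

```text
pos [524.7 106.7  64. ] yaw 8.39 zaxis [ 0.0296 -0.0468 -0.9985] F [ 1.7 -6.1 -5.8] w 0.365 t 7.5 vel 0.0442
TCP fixture -0.815344552115547 7.290114266422367 64.02680397495426 F [-0.6 -6.3 -5.5]
carr face 2870 x [-31.5  32.5] y [74.9 86.5 90.4] z [47.1 51.1 93.6]
carr top 12137 x [-33.7  34.4] y [ 90.4 100.4 109.8] z [ 99.2 101.1 102.6]
spigot 5951 x [-12.9  12.7] y [50.1 63.5 79.7] z [76.8 85.5 92.8]
body 7551 x [-21.3  19.8] y [15.3 25.3 39.7] z [ 80.   93.6 102.8]
```

View pics/w4.png

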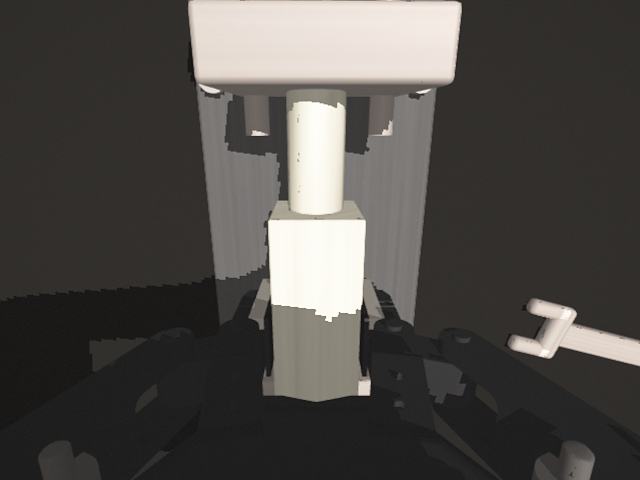

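The carriage is pressed back about 20 mm (face at y≈90) with the spigot against its middle (316,95), and the force agrees at 6 N. The stop clearance is about 5 mm, so I lower now.

```bash
python3 go.py 525.2 108 44 8.4
```

```text
pos [524.8 106.6  64.1] yaw 8.39 zaxis [ 0.0297 -0.047  -0.9985] F [-0.6 -6.3 -5.5] w 0.364 t 7.55 vel 0.0083
shift [ 2.4  0.2 20. ] turn -0.01
```

>>> step_arm:
  steps:
    - [1.5,1,11,0]
    - [1,0,9,0]

```text
time: 7.75
tool_pos: [0.5293, 0.1068, 0.0483]
tool_rot: [0.031, 0.653, 0.756, -0.007]
contact_force: [-0.4, -6.2, -0.2]
gripper_width: 0.364
```

```bash
python3 go.py 525.4 108 38 8.4
```

```text
pos [529.3 106.8  48.3] yaw 8.42 zaxis [ 0.0378 -0.051  -0.998 ] F [-0.4 -6.2 -0.2] w 0.364 t 7.75 vel 0.1645
shift [ 2.4 -4.  10. ] turn 0.02
```

>>> step_arm:
  steps:
    - [2,-4,6,0]
    - [0,0,0,0]

```text
time: 7.95
tool_pos: [0.5278, 0.1061, 0.0445]
tool_rot: [0.035, 0.653, 0.756, -0.007]
contact_force: [-0.1, -6.9, -5.4]
gripper_width: 0.367
```

```bash
python3 go.py 525.4 108 38 8.4; python3 meas.py w5.png
```

```text
pos [527.8 106.1  44.5] yaw 8.42 zaxis [ 0.0435 -0.0552 -0.9975] F [-0.1 -6.9 -5.4] w 0.367 t 7.95 vel 0.0367
shift [ 2.6 -2.3  6.3] turn 0.02
TCP fixture 2.091157146471051 6.277751913895577 44.485352225980506 F [ 0.4 -6.  -5.7]
carr face 3842 x [-31.6  32.5] y [75.  86.5 89.6] z [46.8 51.1 94.5]
carr top 14211 x [-33.6  34.3] y [ 89.6  97.  104. ] z [ 99.1 101.1 102.6]
spigot 5211 x [-8.6 10.9] y [50.1 65.7 79.7] z [57.7 65.1 67.5]
body 8777 x [-21.4  21.6] y [15.2 22.9 39.7] z [ 67.1  74.  101.1]
rail 233 x [-11.5  -9.8] y [47.7 59.1 69.8] z [34.6 36.  37.4]
```

>>> step_arm:
  steps:
    - [2,-2.5,7,0]
    - [1,-0.5,3,0]

```text
time: 8.2
tool_pos: [0.528, 0.1062, 0.0392]
tool_rot: [0.038, 0.653, 0.756, -0.006]
contact_force: [-7.4, -5.3, 7.1]
gripper_width: 0.363
```

```bash
python3 go.py 525.4 108 37 8.4; python3 meas.py w6.png
```

```text
pos [528.  106.2  39.2] yaw 8.45 zaxis [ 0.0495 -0.0597 -0.997 ] F [-7.4 -5.3  7.1] w 0.363 t 8.2 vel 0.0253
shift [ 2.3 -2.4  2. ] turn 0.05
TCP fixture 2.3506758907379424 6.296028897785802 39.22865337800421 F [-5.3 -5.5  4. ]
carr face 4190 x [-31.7  32.5] y [75.  86.5 89.8] z [46.9 51.1 94.8]
carr top 14978 x [-33.6  34.4] y [ 89.7  96.4 102.9] z [ 99.1 101.2 102.6]
spigot 5310 x [-8.7 10.8] y [50.1 65.7 79.8] z [53.  60.5 63.2]
body 8659 x [-21.3  21.6] y [15.3 23.2 39.6] z [65.7 68.9 96.2]
rail 301 x [-13.7  16.2] y [49.  57.6 69.5] z [34.8 36.3 40.5]
```

>>> step_arm:
  steps:
    - [-3,-1,0.8,0]
    - [-2,0,0.5,0]

```text
time: 8.45
tool_pos: [0.5284, 0.1017, 0.0405]
tool_rot: [0.038, 0.653, 0.756, -0.005]
contact_force: [-3.7, 9.0, -1.9]
gripper_width: 0.364
```

```bash
python3 go.py; python3 meas.py w7.png
```

```text
pos [528.4 101.7  40.5] yaw 8.42 zaxis [ 0.0511 -0.0582 -0.997 ] F [-3.7  9.  -1.9] w 0.364 t 8.45 vel 0.0465
TCP fixture 2.1138384206868706 1.811903044794716 40.48991624443264 F [-3.7  3.9 -0.1]
carr face 3368 x [-31.8  32.8] y [75.1 84.3 85.3] z [46.9 51.5 95. ]
carr top 14720 x [-33.6  34.4] y [85.3 92.1 98.7] z [ 99.2 101.1 102.6]
spigot 5374 x [-8.6 10.7] y [50.4 65.9 79.9] z [53.7 61.1 63.4]
body 7982 x [-21.5  21.4] y [15.1 25.  39.7] z [68.4 69.9 97.3]
rail 357 x [-13.2  15.8] y [44.3 56.6 69.8] z [34.7 36.2 40.6]
```

>>> step_arm:
  steps:
    - [0,-1,4,0]

```text
time: 8.6
tool_pos: [0.5289, 0.1016, 0.0389]
tool_rot: [0.039, 0.653, 0.756, -0.004]
contact_force: [-8.9, -4.4, 25.1]
gripper_width: 0.363
```

>>> step_arm:
  steps:
    - [0,0,0,0]
    - [0,0,0,0]
    - [0,0,0,0]
  claw: 65

```text
time: 8.9
tool_pos: [0.532, 0.1026, 0.0421]
tool_rot: [0.041, 0.653, 0.756, -0.001]
contact_force: [0.7, 0.7, 0.6]
gripper_width: 0.651
```

```bash
python3 go.py; python3 meas.py w8.png
```

```text
pos [532.  102.6  42.1] yaw 8.4 zaxis [ 0.0608 -0.056  -0.9966] F [0.7 0.7 0.6] w 0.651 t 8.9 vel 0.0095
TCP fixture 5.783367222238328 2.1353197297374216 42.09708615678091 F [-0.5 -0.2  1.2]
carr face 3117 x [-31.9  32.6] y [75.  83.7 85.1] z [46.9 51.4 95.2]
carr top 15028 x [-33.5  34.4] y [85.  92.4 99.4] z [ 99.2 101.2 102.6]
spigot 5205 x [-8.2 11.2] y [50.3 66.  79.9] z [53.3 60.7 62.8]
body 6158 x [-14.4  16.7] y [15.2 28.1 39.8] z [67.3 68.6 69.9]
rail 379 x [-12.9  16.6] y [44.5 56.1 69.7] z [34.8 36.2 40.2]
```

>>> step_arm:
  steps:
    - [0,-2,-20,0]
    - [0,0,-40,0]
    - [0,0,-40,0]
    - [0,0,-40,0]

```text
time: 9.35
tool_pos: [0.5166, 0.1098, 0.1774]
tool_rot: [0.036, 0.654, 0.756, -0.007]
contact_force: [1.4, 0.1, 0.1]
gripper_width: 0.65
```

```bash
python3 go.py; python3 meas.py w9.png; cat > m2.py <<'E'
from h import *
T=Ttool();im,d=grab_frame("top");W=cloud("top",d)
th=np.radians(8.4);Y=np.array([-np.sin(th),np.cos(th)]);X=np.array([np.cos(th),np.sin(th)]);o=np.array([.5266,.0996])
for n in ("wrist","scene"):
    T=Ttool();im,d=grab_frame(n);W=cloud(n,d,T)
    fx=(W[...,:2]-o)@X*1000;fy=(W[...,:2]-o)@Y*1000;Z=W[...,2]*1000
    m=(abs(fx-1)<12)&(fy>-42)&(fy<42)&(Z>58)&(Z<76)
    if m.sum()>20:
        c=np.linalg.lstsq(np.c_[fx[m],fy[m],np.ones(m.sum())],Z[m],rcond=None)[0];print(n,"top plane",m.sum(),c.round(4),"y range",np.percentile(fy[m],[1,99]))
    b=(Z>100)&(Z<175)&(abs(fy-150)<35)&(abs(fx)<70)
    if b.sum()>10: print(n,"ball",b.sum(),np.percentile(fx[b],[2,50,98]).round(1),np.percentile(fy[b],[2,50,98]).round(1),np.percentile(Z[b],[2,50,98]).round(1))
    save("z_%s.png"%n,im if n=="wrist" else im[120:320,250:450].repeat(3,0).repeat(3,1))
E
python3 m2.py
```

```text
pos [516.6 109.8 177.4] yaw 8.35 zaxis [ 0.0452 -0.0567 -0.9974] F [1.4 0.1 0.1] w 0.65 t 9.35 vel 0.7606
TCP fixture -8.38243301219435 11.575428763173942 177.3926036668755 F [4.7 1.1 5.1]
carr face 387 x [-30.   31.2] y [74.8 79.5 83.7] z [47.3 50.5 52.2]
carr top 2490 x [-33.9  34.7] y [ 85.1  95.3 104.8] z [ 99.4 101.2 102.7]
spigot 1219 x [-8.1 11.3] y [50.3 65.4 79.9] z [53.3 60.5 62.9]
body 1515 x [-14.3  16.9] y [15.4 27.9 39.5] z [67.3 68.7 70.1]
rail 160 x [-12.8  14.8] y [44.5 57.9 69.8] z [34.6 36.3 40.2]
wrist top plane 3371 [ 2.82000e-02 -1.26000e-02  6.90161e+01] y range [-40.79557717  41.16140938]
scene top plane 205 [ 3.47000e-02 -7.90000e-03  6.76215e+01] y range [-41.59888709  40.57823008]
scene ball 11 [-35.  -11.6  -8.1] [135.6 147.5 153. ] [100.2 106.1 140. ]
```

View pics/z_wrist.png

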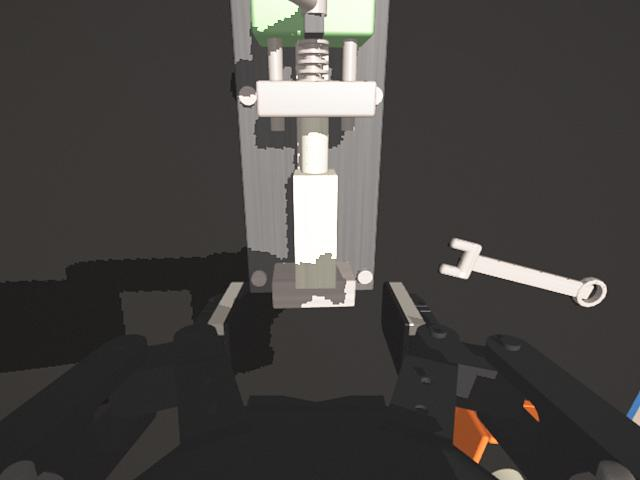

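The wrist view shows the blank seated on the rail between the stop (315,285) and the carriage (316,98), with the jaws clear. The next job is the lever.

>>> step_arm:
  steps:
    - [0,-40,-10,0]
    - [0,-37,-5,0]
    - [35,0,0,0]
    - [35,0,0,0]
    - [35,0,0,0]
    - [33,0,0,0]
  claw: 0

```text
time: 10.15
tool_pos: [0.4127, 0.2342, 0.1663]
tool_rot: [0.03, 0.657, 0.753, -0.015]
contact_force: [0.6, -0.1, 0.4]
gripper_width: -0.001
```

```bash
python3 go.py 420.6 235.6 120 8.4; python3 m2.py; python3 -c "
from h import *
im,d=grab_frame('top');save('t2.png',im[170:320,120:330].repeat(3,0).repeat(3,1))
print([(round(b['p'],2),np.round(b['box']).tolist()) for b in boxes_of('top','lever_ball')])"
```

```text
pos [412.7 234.2 166.3] yaw 7.79 zaxis [ 0.0262 -0.0618 -0.9977] F [ 0.6 -0.1  0.4] w -0.001 t 10.15 vel 0.7182
shift [ 3.3  7.2 46.3] turn -0.61
wrist top plane 323 [ 3.61000e-02 -3.70000e-03  6.89746e+01] y range [ 0.34868173 23.59455088]
wrist ball 2595 [-46.8 -36.1 -14.6] [141.1 154.3 163.3] [104.7 147.1 152.3]
scene top plane 206 [ 8.50000e-03 -1.47000e-02  6.75464e+01] y range [-40.56282225  41.44664308]
scene ball 112 [-41.7 -24.3 -10.8] [134.2 145.8 157.5] [102.8 139.8 151.8]
[(0.59, [184.0, 243.0, 19.0, 31.0])]
```

View pics/z_scene.png

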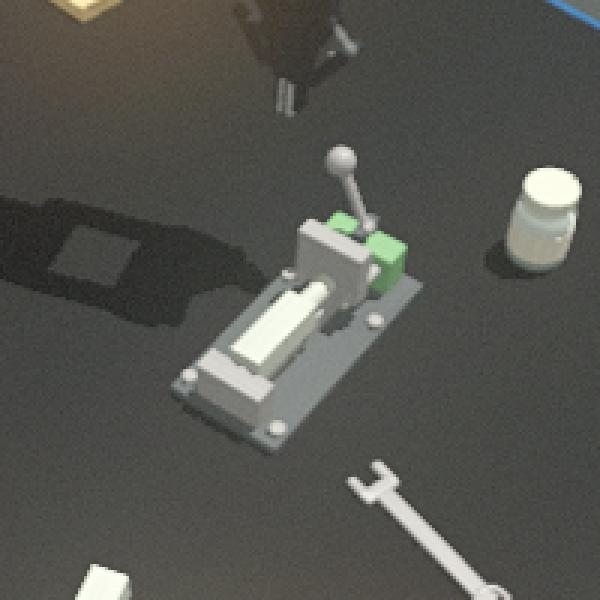

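The scene view shows the blank held between stop and carriage, the ball at (341,160) still leaning to the robot, and the closed fingers behind it at (287,97).

>>> step_arm:
  steps:
    - [1,0,22,-0.5]
    - [1,0,22,0]
    - [0,10,0,0]

```text
time: 10.7
tool_pos: [0.4251, 0.2306, 0.1216]
tool_rot: [0.031, 0.655, 0.755, -0.015]
contact_force: [-0.5, -0.4, -0.5]
gripper_width: -0.003
```

```bash
python3 go.py 539.3 252 118 8.4; 
```

```text
pos [425.1 230.6 121.6] yaw 8.11 zaxis [ 0.0268 -0.0629 -0.9977] F [-0.5 -0.4 -0.5] w -0.003 t 10.7 vel 0.2673
shift [  5.4 116.    5.3] turn -0.29
```

>>> step_arm:
  steps:
    - [1,16,0,0]
    - [1,16,0.5,0]
    - [1,16,0.5,0]
    - [1,16,0.5,0]

```text
time: 11.1
tool_pos: [0.4916, 0.2398, 0.123]
tool_rot: [0.03, 0.658, 0.753, -0.017]
contact_force: [-2.1, 0.7, 1.6]
gripper_width: 0.003
```

```bash
python3 go.py 517.6 249.9 118 8.4; 
```

```text
pos [491.6 239.8 123. ] yaw 7.74 zaxis [ 0.0224 -0.0646 -0.9977] F [-2.1  0.7  1.6] w 0.003 t 11.1 vel 0.3905
shift [ 6.9 27.   4.9] turn -0.66
```

>>> step_arm:
  steps:
    - [3,12,1,-0.5]
    - [2,12,1,0]
    - [0,5,1,0]

```text
time: 11.4
tool_pos: [0.5221, 0.2456, 0.1209]
tool_rot: [0.027, 0.656, 0.754, -0.02]
contact_force: [-16.5, 1.2, 11.5]
gripper_width: -0.0
```

```bash
python3 go.py 517.6 249.9 118 8.4; python3 -c "
from h import *
im,d=grab_frame('scene');save('s3.png',im[120:320,250:450].repeat(3,0).repeat(3,1))"
```

```text
pos [522.1 245.6 120.9] yaw 7.92 zaxis [ 0.0147 -0.0664 -0.9977] F [-16.5   1.2  11.5] w -0.0 t 11.4 vel 0.1265
shift [ 5.1 -3.9  2.5] turn -0.48
```

View pics/s3.png

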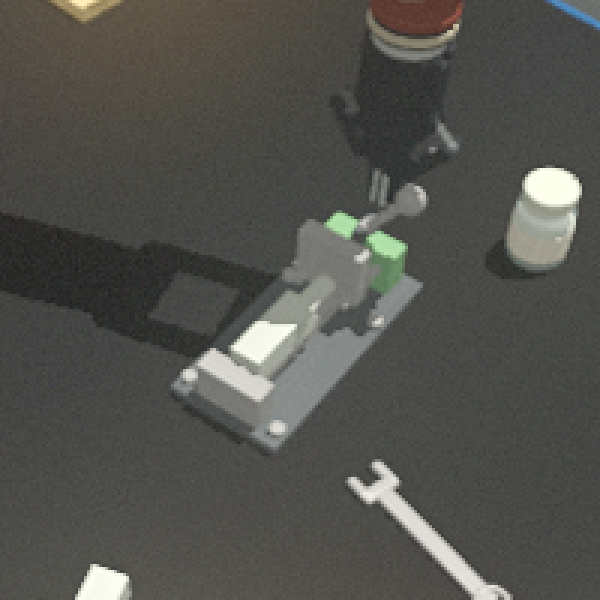

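The lever is fully over (ball at (410,198)) and pressing its end stop at 16 N. I back off and check.

>>> step_arm:
  steps:
    - [0,-30,0,0]
    - [0,-35,-10,0]
    - [0,-30,-40,0]
    - [0,-10,-40,0]
    - [0,0,0,0]

```text
time: 11.95
tool_pos: [0.4171, 0.2338, 0.2154]
tool_rot: [0.028, 0.659, 0.751, -0.02]
contact_force: [0.7, 0.5, 0.8]
gripper_width: -0.001
```

```bash
python3 go.py; python3 m2.py; python3 -c "
from h import *
im,d=grab_frame('top');W=cloud('top',d);save('t3.png',im[170:320,120:330].repeat(3,0).repeat(3,1))
th=np.radians(8.4);Y=np.array([-np.sin(th),np.cos(th)]);X=np.array([np.cos(th),np.sin(th)]);o=np.array([.5266,.0996])
fx=(W[...,:2]-o)@X*1000;fy=(W[...,:2]-o)@Y*1000;Z=W[...,2]*1000
def r(n,m): print(n,m.sum(),np.percentile(fx[m],[1,50,99]).round(1),np.percentile(fy[m],[1,50,99]).round(1),np.percentile(Z[m],[1,50,99]).round(1)) if m.sum() else print(n,0)
r('ball',(Z>115)&(Z<160)&(abs(fy-150)<25)&(abs(fx)<65))
r('carr',(Z>95)&(Z<106)&(abs(fy-95)<25)&(abs(fx)<45))
r('body',(Z>62)&(Z<74)&(abs(fy)<42)&(abs(fx)<30))
"
```

```text
pos [417.1 233.8 215.4] yaw 7.53 zaxis [ 0.0152 -0.0665 -0.9977] F [0.7 0.5 0.8] w -0.001 t 11.95 vel 0.0706
wrist top plane 262 [ 2.78000e-02 -1.45000e-02  6.91131e+01] y range [-33.99975349  41.88691371]
wrist ball 2252 [16.6 34.7 50.7] [140.2 152.3 163. ] [102.3 139.9 147.3]
scene top plane 211 [ 2.90000e-02 -1.18000e-02  6.73838e+01] y range [-40.90266599  41.42906459]
scene ball 106 [22.2 44.8 57.5] [136.4 145.1 158.5] [101.8 137.1 145.1]
ball 194 [23.5 37.9 51.9] [137.5 148.5 162.8] [115.7 142.3 149.2]
carr 377 [-36.3  -2.7  31.7] [ 85.9  95.4 105.8] [ 95.9 101.  104.5]
body 652 [-17.2  -1.6  14.3] [-41.2  -0.1  41.3] [64.4 69.  72.8]
```

View pics/t3.png

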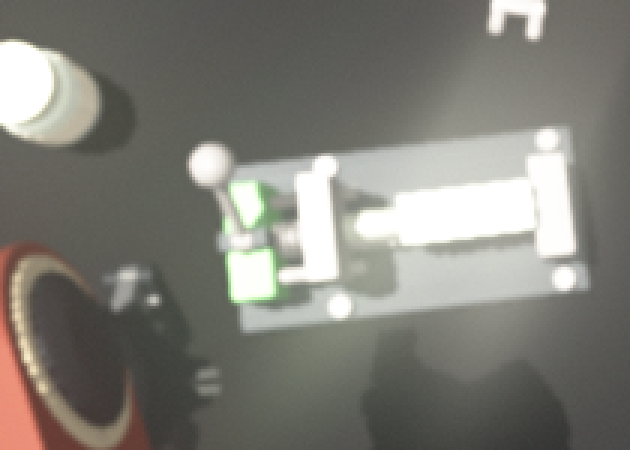

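The top view shows the blank on the rail, square end against the stop (548,205), spigot on the carriage, lever over at (212,163) and the robot clear. Handing in.

```bash
python3 -c "
from plant import job_done,state
print(job_done(),state()['time'])"
```

```text
the job is handed in; nothing more can be done
the job is handed in; nothing more can be done
```

The blank is loaded in the sprung fixture and let go, the lock lever is thrown fully over, and the job was handed in at about 12 s. No verdict was reported.

I gripped the blank across its square body, pressed the carriage back about 20 mm with the spigot and lowered the blank to the rail. I then backed it against the stop (9 N contact), released it and pushed the ball over until it pressed its end stop with 16 N.

**Last checks:**
- **Carriage:** its face is about 15 mm back, matching the 15 mm expected.
- **Position:** the blank is about 1 mm off the rail's centre line and its square end is on the stop.
- **Height:** the middle of the body is at about 52 mm, against 51 mm nominal.
- **Lever:** the ball is at about x = +38 mm, leaning roughly 30 to 34 degrees away from the robot.
- **Robot and other things:** the arm is clear of everything. I saw no change in the plain bar, spanner or jar in the pictures, but did not measure them.

**What did not agree:**
- **Cameras:** the top and wrist views differed by about 2 to 3 mm across the rail, so I went by the blank and fixture relative to each other in the same view.
- **Tilt:** the top of the blank measured 0.01 to 0.04 rad off level. That could be calibration, and it is below the 0.1 rad limit.
- **Tool drift:** the tool slowly tilted by up to about 5 degrees over the moves. I corrected position as I went.
- **First grip:** it sat too high on the blank, so I opened and gripped again lower down.

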